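# Swing a forked bar about a post onto a sprung stop

## Robot

A 6-joint arm with a two-finger parallel gripper is mounted at the origin on a cart in front of the work surface, level with it; the furniture and walls round the work are solid. World frame = base frame: x ahead of the robot, y to its left, z up, the work surface at z = 0. Lengths are in m, angles in rad, forces in N, time in s.
With the tool pointing down it reaches from about 0.275 to 0.75 m from the base axis. Payload 10.2 kg.
Tool frame: the origin (TCP) lies midway between the tips of the shut fingers; the grasp point (between the pads) lies 19 mm behind it; z points along the fingers, y is the line along which they close (so a half turn about z gives the same grasp; the last joint's range is limited). The gripper opens to 88 mm and grips with 3 to 60 N. Pads are 18 mm wide; open, the fingers measure 123 mm over their backs; the gripper's body (75 mm by 187 mm) begins 45 mm behind the grasp point.
Start: joints at [0.911, 0.313, 1.498, -0, 1.331, -0.223], TCP at [0.222, 0.476, 0.239] pointing down, gripper open.
Joint ranges: [-2.94, 2.94], [-0.97, 2.17], [0.19, 2.56], [-1.23, 4.37], [0.02, 3.11], [-2.88, 2.88]. Speed limits (rad/s): [2.39, 2.39, 3.01, 3.14, 3.14, 3.14].

## Interface

Orientations are given as a 3x3 rotation matrix whose columns are the frame's x, y, z axes.
In Python, from plant import arm, imaging gives the robot as it stands.
- The arm moves only by the tool drive_tool, never from a script. Its argument "moves" is a list of rows, each an object with "linear": the shift along the tool's x, y, z in units of 25 mm (1.0 is 25 mm), a list of three; "roll": the turn about the tool's z in units of 0.08 rad (1.0 is 0.08 rad). In form: [{"linear": [dx, dy, dz], "roll": roll}, ...]. A call has exactly 5 rows; each row shifts and turns the commanded pose from where the row before left it, along the tool's axes as they then stand; what a row does not reach is not made up. A row lasts 1/12 s, in which the tool goes at most 41.7 mm and 7.16 degrees, less where a joint would pass 70% of its speed; a pose out of reach is approached as far as the arm can. A call with a number of a shift or a turn outside -1 to 1 is refused whole. A call with a gripper value outside its range is refused whole. "hand" is the opening, from 0 (shut) to 1 (fully open), set as the call begins (left out, the last holds). The fingers move at their own pace and stop on an object; "squeeze" is the grip in N (left out, the last holds). Time passes only in rows, so rows that do not move let the fingers close, or fill a call up. It gives the time, the measured TCP pose, the force, the opening and the grip force at its end, in the units of the state.
- arm.sense(): the state, without advancing time (a new reading comes with each control period).
- imaging.get_image(name): name is "side" or "top" or "wrist"; returns a dict with "frame" (420x560x3 uint8, red, green, blue), "z_map" (420x560 float32, m along the optical axis (not along the pixel's ray), 0 where there is no reading), "K" (3x3 intrinsics, pixels), "k1" (the pictures are not rectified: a ray, as slopes to the right and down, at radius r is drawn at 1 + k1 r^2 times it, then the intrinsics apply), "rvec" (rotation vector, rad) and "tvec" (3), from world to camera coordinates, as OpenCV has them; the wrist camera has in their place "mount" (4x4, takes a point from camera to tool coordinates, whose origin is the TCP and whose axes are the flange's). Camera axes: x right, y down, z forward; pixel columns grow to the right and rows downward; lengths in m; the calibration is good to about 2 mm. A picture is of the moment at which its call begins: read the wrist's pose just before it.
- arm.close_job(): hands the job in; it is judged then, once.
The state is a dict: "time": time; "joint_pos": joint angles; "joint_vel": joint speeds; "joint_efforts": joint torques, N m; "eef_pos": TCP position; "eef_rot": TCP orientation; "ft_force": force on the tool from outside, world axes, zero at the start; "moment": the same for the moment, N m; "gripper_width": opening from 0.0 (shut) to 1.0 (fully open); "grasp_force": force on a finger pad.
Only numpy, scipy, OpenCV 4.12 (cv2) and the standard library are available. Lean on these libraries where they do the work, as an engineer would, in place of code of your own. Each camera call takes 0.05 s, during which the arm holds its last target. There are 200 camera calls.

## Task

Without lifting it from the bench, slide the aluminium bar until its forked end sits fully and gently on the steel post while the bar still lies at an angle, then keep the fork on the post and swing the bar about it, away from you, into line until its side presses the sprung stop. Feel for the stop, as nobody knows how far its plunger stands out this time: press the bar against it with about 8 newtons, never more than 12, for half a second or more, then ease off and let go, leaving the bar flat with its fork on the post and its side still bearing on the stop. Leave the white block, the jar and the eraser where they are.

Things in the scene. Friction and masses are not known exactly. Their poses are not given: they have to be found in the camera images.
- post_axis (a point): Fixed upright steel post, 16 mm diameter, 56 mm high (thin brass washer at its foot). The point lies on its axis, 14 mm above the bench. Its x axis runs level along the line that the bar must come to, from the post past the stop (a red mark on the bench, 195 to 245 mm from the post); its y axis is level and points away from the robot, to the stop's side; z up.
- bar_center (a point): Centre of the loose aluminium bar, half-way up (14 mm above the bench). The bar is 30 mm wide (y), 28 mm high (z), 203 mm long, 0.25 to 0.45 kg; its x axis runs from the forked to the plain end, whose black cap ends 95 mm from this point. At the start it lies 0.5 to 0.7 rad out of line, on the robot's side, fork towards the post and 35 to 65 mm short of being seated.
- bar_fork (a point): Point in the slot of the bar's forked (-x) end, half-way up, 83 mm from the bar's centre, where the post's axis comes when the slot's bottom bears on the post (fully seated). The slot is 18 mm wide, straight for 21 mm, then flares to a mouth about 30 mm wide, 107 mm from the bar's centre; 42 mm wide over the flares. Axes as bar_center.
- bar: The same bar; origin at the centre of its underside, same axes.
- post: The same post, origin on its axis at the bench top, same axes.
- stop: Sprung stop: fixed blue housing 36 x 44 x 36 mm on a dark foot, with a plunger towards the bar. Origin at the centre of its underside, 160 mm along the line from the post and 85 mm beyond it (post's +x and +y); axes as the post's. The plunger is sprung: no force at first touch, then 4.5 N for each mm pressed in, 6 mm of travel, then solid.
- block_mid (a point): Bystander: white block, 32 x 56 x 27 mm, with three small beige pegs on top; 10 mm above its underside. Leave alone.
- jar_mid (a point): Bystander: clear jar of screws with a grey cap, 49 mm diameter, 58 mm high; 10 mm above its underside. Leave alone.
- rubber_mid (a point): Bystander: eraser in a green sleeve, 21 x 42 x 13 mm; 10 mm above its underside. Leave alone.
- stop_face (a point): Centre of the housing's face towards the bar, 17 mm above the bench, 22 mm from the stop's axis. From here the sleeve and plunger with a black rubber tip, 18 mm diameter, reach out along -y. The sleeve is screwed to another depth each time and not measured: the free tip ends 34 to 66 mm from this face. The seated bar meets it anywhere from 0.12 rad before to 0.1 rad past the line.
There are look-alikes about, which are no part of the job. There is more than one size of the stop; the job needs the larger.

How it is judged:
By the outcome, as a careful person would: the job done as asked, in the order asked, and still so for the second after the job is handed in, with the robot touching nothing.
It also fails if it takes over 72 s, if anything falls off the work surface, if the arm or the gripper's body presses on something with over 40 N, if the wrist force passes 120 N, or if a joint passes its speed limit or range.

## Working session

There is one attempt and no reset: what is moved stays moved. The work goes in short steps, Python scripts to look and compute and a tool call to move; the robot and the scene stay as the last step left them, time stands still between calls to the robot, and variables do not carry over. Pictures are saved under pics/ and viewed, at most 10 in all, crops included, and the job is handed in when it is done.

Besides the shell and the picture viewer there is one more tool, called after "Request:" as a command line: name --argument value ..., lists and objects as JSON in quotes. drive_tool: Moves the arm, as the interface text tells. Its arguments: {"type":"object","properties":{"moves":{"type":"array"},"hand":{"type":"number"},"squeeze":{"type":"number"}},"required":["moves"]}

```bash
ls; mkdir -p pics; cat > h.py <<'E'
import numpy as np, cv2
from plant import arm, imaging
def snap(n,fn=None):
    d=imaging.get_image(n)
    if fn: cv2.imwrite('pics/'+fn,d['frame'][:,:,::-1])
    return d
def pts(d):
    """world xyz for each pixel from the depth map (side/top)"""
    K=d['K'];h,w=d['z_map'].shape
    u,v=np.meshgrid(np.arange(w),np.arange(h))
    dist=np.array([d['k1'],0,0,0.])
    n=cv2.undistortPoints(np.stack([u,v],-1).reshape(-1,1,2).astype(float),K,dist).reshape(h,w,2)
    z=d['z_map'];c=np.dstack([n*z[...,None],z])
    R=cv2.Rodrigues(np.array(d['rvec'],float))[0];t=np.array(d['tvec'],float).ravel()
    return (c-t)@R
def ray(d,uv,z):
    n=cv2.undistortPoints(np.array(uv,float).reshape(-1,1,2),d['K'],np.array([d['k1'],0,0,0.])).reshape(-1,2)
    R=cv2.Rodrigues(np.array(d['rvec'],float))[0];t=np.array(d['tvec'],float).ravel()
    o=-R.T@t; r=np.c_[n,np.ones(len(n))]@R
    return o+r*((z-o[2])/r[:,2])[:,None]
E
python3 - <<'E'
from h import *
import pickle
s=arm.sense();print({k:np.round(v,3).tolist() for k,v in s.items()})
for n in('top','side'):
    d=snap(n,n+'0.png');pickle.dump(d,open(n+'0.pkl','wb'));print(d['K'],d['k1'],d['rvec'],d['tvec'])
E
```

```text
pics
{'time': 0.0, 'joint_pos': [0.911, 0.313, 1.498, -0.0, 1.331, -0.223], 'joint_vel': [-0.003, -0.0, 0.001, 0.0, -0.0, 0.002], 'joint_efforts': [-0.001, -40.221, -25.227, 0.069, 0.035, -0.0], 'eef_pos': [0.222, 0.475, 0.238], 'eef_rot': [[-0.906, 0.423, -0.001], [0.423, 0.906, -0.001], [0.0, -0.001, -1.0]], 'ft_force': [-0.108, 0.159, 0.335], 'moment': [0.026, -0.017, 0.047], 'grasp_force': 0.0, 'gripper_width': 0.998}
[[379.98159586   0.         277.61124868]
 [  0.         379.98159586 207.31525942]
 [  0.           0.           1.        ]] -0.03139380040968408 [ 2.17253682 -2.13474626  0.15338188] [-0.16210445  0.62792777  0.79268177]
[[450.50116593   0.         279.41516589]
 [  0.         450.50116593 208.64820532]
 [  0.           0.           1.        ]] -0.05145982263618386 [ 0.22313095 -2.73682555  1.40710614] [0.59701278 0.19490922 0.67565968]
```

View pics/top0.png

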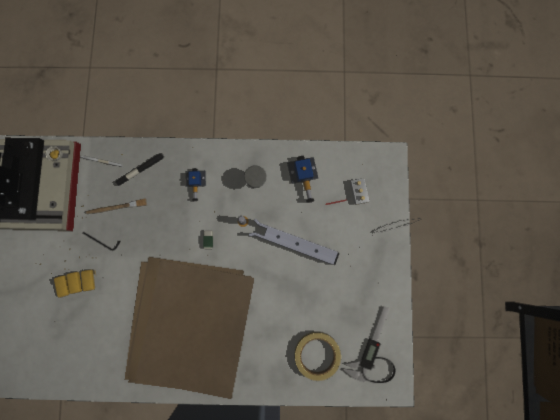

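View pics/side0.png

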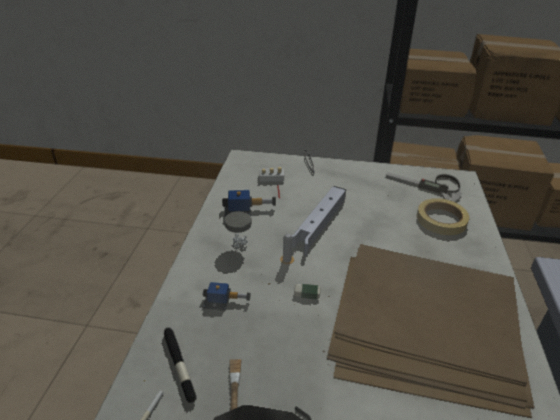

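The top view shows the post near (241,220), the bar from (245,233) to (338,262), the larger stop at (303,170), the red mark at (335,203), the jar at (255,176), the white block at (357,190) and the eraser at (206,239). The side view agrees.

```bash
cat > m.py <<'E'
from h import *
import pickle
T=pickle.load(open('top0.pkl','rb'));S=pickle.load(open('side0.pkl','rb'))
def show(n,d):
    P=pts(d);hsv=cv2.cvtColor(d['frame'],cv2.COLOR_RGB2HSV)
    print(n)
    x,y,z=P[...,0],P[...,1],P[...,2];ok=d['z_map']>0
    roi=ok&(x>.2)&(x<.7)&(y>-.4)&(y<.35)
    print('bench z',np.median(z[roi]))
    for nm,m,zl in [('blue',(hsv[...,0]>100)&(hsv[...,0]<125)&(hsv[...,1]>130)&(hsv[...,2]>50),(.025,.06)),
                 ('red',((hsv[...,0]<6)|(hsv[...,0]>174))&(hsv[...,1]>110)&(hsv[...,2]>60),(-.01,.008)),
                 ('green',(hsv[...,0]>50)&(hsv[...,0]<95)&(hsv[...,1]>60),(-.01,.02)),
                 ('z20-35',ok,(.02,.036)),('z45+',ok,(.045,.08))]:
        mm=(m&roi&(z>zl[0])&(z<zl[1])).astype(np.uint8)
        k,l,st,c=cv2.connectedComponentsWithStats(mm)
        for i in range(1,k):
            if st[i,4]<(6 if nm!='z20-35' else 15):continue
            q=P[l==i];r=cv2.minAreaRect(q[:,:2].astype(np.float32)*1000)
            print(nm,st[i,4],np.round(c[i]),'mean',q.mean(0).round(4),'rect',np.round(r[0],1),np.round(r[1],1),round(r[2],1))
show('top',T);show('side',S)
for n,d,b in(('top',T,(180,130,390,290)),('side',S,(190,140,390,330))):
    f=d['frame'][b[1]:b[3],b[0]:b[2]]
    cv2.imwrite(f'pics/{n}c.png',cv2.resize(np.clip(f*1.5,0,255).astype(np.uint8)[:,:,::-1],None,fx=3,fy=3,interpolation=cv2.INTER_CUBIC))
E
python3 m.py
```

```text
top
bench z 0.0008531114562324498
blue 7 [190. 178.] mean [0.6959 0.0495 0.0263] rect [695.9  50. ] [3.  8.4] 65.6
blue 29 [194. 182.] mean [0.6886 0.0398 0.0262] rect [689.3  40.7] [10.3 21.1] 8.4
red 11 [ 75. 192.] mean [0.6626 0.3195 0.0061] rect [662.3 319.4] [ 1.6 20.9] 89.3
red 6 [ 74. 201.] mean [0.6428 0.3194 0.0064] rect [642.  319.6] [1.7 9.6] 86.8
red 11 [ 74. 211.] mean [0.6193 0.3192 0.0063] rect [619.7 319.3] [16.2  2.3] 1.4
red 11 [ 73. 222.] mean [0.5928 0.319  0.006 ] rect [593.3 319.1] [ 1.8 18.1] 89.3
green 66 [208. 241.] mean [0.5558 0.005  0.0127] rect [555.4   5.6] [18.4 16.3] 2.8
z20-35 309 [ 68. 203.] mean [0.6339 0.3223 0.0277] rect [634.  322.6] [ 29.5 130.3] 78.9
z20-35 95 [193. 181.] mean [0.6909 0.0412 0.025 ] rect [690.6  41.2] [17.9 25.8] 1.7
z20-35 132 [307. 188.] mean [ 0.6779 -0.2167  0.0243] rect [ 674.5 -213.5] [56.1 25.9] 11.5
z20-35 1132 [298. 244.] mean [ 0.5515 -0.197   0.0277] rect [ 556.7 -190.1] [202.3  38.8] 71.8
z20-35 21 [152. 260.] mean [0.5115 0.1266 0.0214] rect [509.8 126. ] [11.  14.1] 75.3
z20-35 12053 [195. 329.] mean [0.3667 0.023
[... 1040 characters left out ...]
2
z20-35 64 [287. 250.] mean [ 0.602  -0.0678  0.028 ] rect [602.  -68.6] [14.3  7.2] 8.5
z20-35 18431 [432. 314.] mean [0.3673 0.0369 0.0278] rect [370.9  32.8] [242.  264.2] 80.6
z20-35 169 [221. 290.] mean [0.6906 0.0418 0.0253] rect [691.   39.8] [17.9 27.9] 1.2
z20-35 66 [411. 370.] mean [0.4038 0.1387 0.0206] rect [402.7 135.6] [20.4 18.9] 78.6
z20-35 20 [454. 382.] mean [0.3481 0.1486 0.0204] rect [347.6 148.6] [10.6  8.2] 52.9
z20-35 17 [464. 382.] mean [0.3361 0.1482 0.0206] rect [336.4 148.3] [12.2  6.2] 70.1
z45+ 296 [242. 222.] mean [ 0.6872 -0.0958  0.0561] rect [ 686.2 -101. ] [27.6 49.3] 0.0
z45+ 78 [288. 238.] mean [ 0.602  -0.0697  0.0523] rect [601.5 -70.9] [16.2 11.7] 17.0
```

View pics/topc.png

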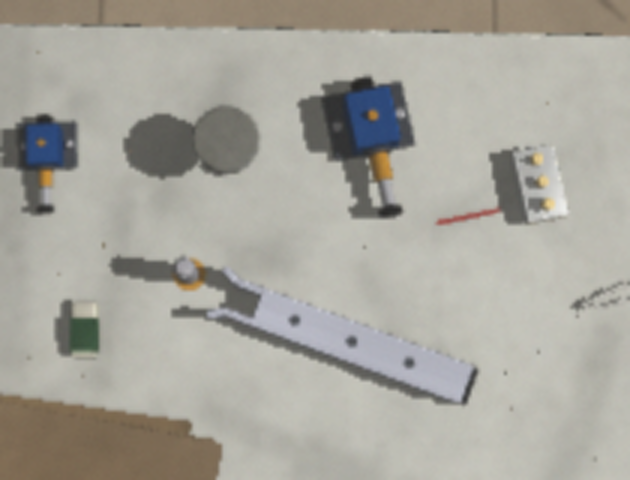

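View pics/sidec.png

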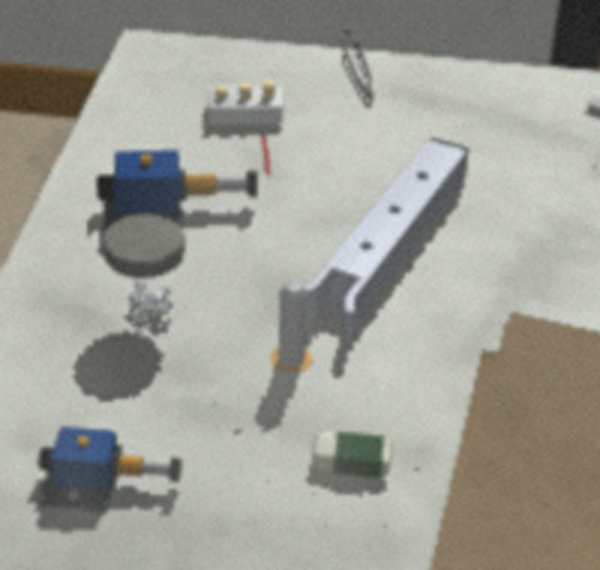

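The crops show the post top at crop (187,268), the slot mouth beside it, the red mark from (437,223) to (500,210), and the larger stop's tip at (390,210).

```bash
cat > m2.py <<'E'
from h import *
import pickle
def bar(d,lo=.024,hi=.033,box=(.46,.70,-.32,-.06)):
    """bar centre and fork->plain direction from its top face"""
    P=pts(d);m=(d['z_map']>0)&(P[...,2]>lo)&(P[...,2]<hi)&(P[...,0]>box[0])&(P[...,0]<box[1])&(P[...,1]>box[2])&(P[...,1]<box[3])
    k,l,st,c=cv2.connectedComponentsWithStats(m.astype(np.uint8))
    q=P[l==1+np.argmax(st[1:,4])][:,:2]
    r=cv2.minAreaRect(q.astype(np.float32)*1000);b=cv2.boxPoints(r)/1000
    u=b[1]-b[0] if np.linalg.norm(b[1]-b[0])>np.linalg.norm(b[2]-b[1]) else b[2]-b[1]
    u=u/np.linalg.norm(u); u=u*(-np.sign(u[1]))
    for _ in range(3):
        v=np.array([-u[1],u[0]]);s=q@u;e=np.percentile(s,99.7);a=(s>e-.135)&(s<e-.012)
        bins=((s[a]-e)*500).astype(int);w=q[a]@v
        mid=np.array([(s[a][bins==i].mean(),(w[bins==i].max()+w[bins==i].min())/2) for i in np.unique(bins) if (bins==i).sum()>5])
        p=np.polyfit(mid[:,0],mid[:,1],1);u=u+p[0]*v;u/=np.linalg.norm(u)
    v=np.array([-u[1],u[0]]);s=q@u;w=q@v
    a=(s>s.max()-.135)
    wm=np.median([(w[a&(abs(s-x)<.004)].max()+w[a&(abs(s-x)<.004)].min())/2 for x in np.arange(s.max()-.12,s.max()-.015,.004)])
    c=u*(s.max()-.095)+v*wm
    return c,u,s.max()-s.min()
if __name__=='__main__':
    T=pickle.load(open('top0.pkl','rb'));S=pickle.load(open('side0.pkl','rb'))
    post=np.array([.602,-.071])
    R=ray(T,[(325.7,204.3),(346.7,200)],0);print('red',R[:,:2],'ang',np.degrees(np.arctan2(*(R[1]-R[0])[[1,0]])))
    for e in R: print('dist',np.linalg.norm(e[:2]-post),'ang from post',np.degrees(np.arctan2(*(e[:2]-post)[::-1])))
    R=ray(S,[(190+265/3,140+140/3),(190+268/3,140+173/3)],0)
    for e in R: print('side dist',np.linalg.norm(e[:2]-post),np.degrees(np.arctan2(*(e[:2]-post)[::-1])))
    for d in(T,S):
        c,u,L=bar(d);print('bar',c,np.degrees(np.arctan2(u[1],u[0])),L,'fork',c-.083*u,'gap',post-(c-.083*u),'along',(post-(c-.083*u))@u,'perp',np.cross(u,post-(c-.083*u)))
    for d in(T,S):
        P=pts(d);h=cv2.cvtColor(d['frame'],cv2.COLOR_RGB2HSV)
        m=(h[...,0]>100)&(h[...,0]<125)&(h[...,1]>110)&(P[...,1]<-.1)&(P[...,1]>-.3)&(P[...,2]>.032)
        q=P[m];print('stop top',m.sum(),q.mean(0) if m.sum() else 0, cv2.minAreaRect(q[:,:2].astype(np.float32)*1000) if m.sum() else '')
        m=(P[...,2]>.012)&(P[...,2]<.04)&(P[...,0]>.6)&(P[...,0]<.665)&(P[...,1]<-.19)&(P[...,1]>-.26)
        q=P[m];print('plunger',m.sum(),q.min(0),q.max(0), q[q[:,0].argsort()[:6]].round(4).tolist())
E
python3 m2.py 2>/dev/null
```

```text
red [[ 0.64569696 -0.26276995]
 [ 0.65670038 -0.31174182]] ang -77.33659401750276
dist 0.19668538075607406 ang from post -77.16366913439379
dist 0.24687801849929292 ang from post -77.19882647618184
side dist 0.24228894301457143 -77.46731571513911
side dist 0.19896935591613074 -77.30559256590027
bar [ 0.55241853 -0.19484059] -109.54106188071115 0.20244903789868407 fork [ 0.58018057 -0.11662122] gap [0.02181943 0.04562122] along -0.05029174554984565 perp 0.005303187553802439
bar [ 0.55187391 -0.19736835] -109.39300354783238 0.20398780097923763 fork [ 0.57943373 -0.1190775 ] gap [0.02256627 0.0480775 ] along -0.05284277590373171 perp 0.005321998228537208
stop top 260 [ 0.7183265  -0.20791463  0.04519012] ((629.0369262695312, -190.57382202148438), (43.78142547607422, 236.0758514404297), 79.21414184570312)
plunger 44 [ 0.64688093 -0.23140016  0.01593282] [ 0.66347595 -0.21541516  0.02685384] [[0.6469, -0.2174, 0.0224], [0.6472, -0.2198, 0.0208], [0.6488, -0.2217, 0.0251], [0.6488, -0.2239, 0.0254], [0.6492, -0.2264, 0.0234], [0.6493, -0.2197, 0.0218]]
stop top 154 [ 0.7204887  -0.20528466  0.03656176] ((720.35009765625, -206.49656677246094), (39.69020080566406, 31.170774459838867), 9.281573295593262)
plunger 56 [ 0.64754765 -0.23048276  0.01410267] [ 0.66489813 -0.21724601  0.02737952] [[0.6475, -0.2174, 0.0236], [0.6476, -0.2182, 0.0156], [0.6477, -0.2189, 0.0176], [0.648, -0.2205, 0.019], [0.6482, -0.2212, 0.0234], [0.6485, -0.2229, 0.0247]]
```

Request:
drive_tool --moves '[{"linear":[-0.97,0.02,0.1],"roll":0.53},{"linear":[-0.97,0.02,0.1],"roll":0.53},{"linear":[-0.97,0.02,0.1],"roll":0.53},{"linear":[-0.97,0.02,0.1],"roll":0.53},{"linear":[-0.97,0.02,0.1],"roll":0.53}]' --hand 0.7 --squeeze 15

```text
time: 0.52
eef_pos: [0.3291, 0.4169, 0.2258]
eef_rot: [[-0.796, 0.606, -0.001], [0.606, 0.796, -0.0], [0.0, -0.001, -1.0]]
ft_force: [-0.8, 0.0, 0.2]
gripper_width: 0.701
grasp_force: 0.0
```

Request:
drive_tool --moves '[{"linear":[-0.97,0.02,0.1],"roll":0.53},{"linear":[-0.97,0.02,0.1],"roll":0.53},{"linear":[-0.97,0.02,0.1],"roll":0.53},{"linear":[-0.97,0.02,0.1],"roll":0.53},{"linear":[-0.97,0.02,0.1],"roll":0.53}]'

```text
time: 0.93
eef_pos: [0.4206, 0.3375, 0.2132]
eef_rot: [[-0.65, 0.76, -0.001], [0.76, 0.65, -0.0], [0.0, -0.001, -1.0]]
ft_force: [-0.1, 0.5, -0.1]
gripper_width: 0.699
grasp_force: 0.0
```

Request:
drive_tool --moves '[{"linear":[-0.97,0.02,0.1],"roll":0.53},{"linear":[-0.97,0.02,0.1],"roll":0.53},{"linear":[-0.97,0.02,0.1],"roll":0.53},{"linear":[-0.97,0.02,0.1],"roll":0.53},{"linear":[-0.97,0.02,0.1],"roll":0.53}]'

```text
time: 1.35
eef_pos: [0.4932, 0.2406, 0.2007]
eef_rot: [[-0.476, 0.88, -0.001], [0.88, 0.476, -0.0], [0.0, -0.001, -1.0]]
ft_force: [0.1, 0.5, 0.1]
gripper_width: 0.697
grasp_force: 0.0
```

Request:
drive_tool --moves '[{"linear":[-0.97,0.02,0.1],"roll":0.53},{"linear":[-0.97,0.02,0.1],"roll":0.53},{"linear":[-0.97,0.02,0.1],"roll":0.53},{"linear":[-0.97,0.02,0.1],"roll":0.53},{"linear":[-0.97,0.02,0.1],"roll":0.53}]'

```text
time: 1.77
eef_pos: [0.5439, 0.1307, 0.1882]
eef_rot: [[-0.28, 0.96, -0.001], [0.96, 0.28, -0.0], [0.0, -0.001, -1.0]]
ft_force: [0.7, 0.0, 0.6]
gripper_width: 0.702
grasp_force: 0.0
```

Request:
drive_tool --moves '[{"linear":[-0.97,0.02,0.1],"roll":0.53},{"linear":[-0.97,0.02,0.1],"roll":0.53},{"linear":[-0.97,0.02,0.1],"roll":0.53},{"linear":[-0.97,0.02,0.1],"roll":0.53},{"linear":[-0.97,0.02,0.1],"roll":0.53}]'

```text
time: 2.18
eef_pos: [0.5703, 0.0126, 0.1757]
eef_rot: [[-0.072, 0.997, -0.001], [0.997, 0.072, 0.0], [0.0, -0.001, -1.0]]
ft_force: [-0.0, 0.8, -0.6]
gripper_width: 0.701
grasp_force: 0.0
```

Request:
drive_tool --moves '[{"linear":[-0.97,0.02,0.1],"roll":0.53},{"linear":[-0.97,0.02,0.1],"roll":0.53},{"linear":[-0.97,0.02,0.1],"roll":0.53},{"linear":[-0.97,0.02,0.1],"roll":0.53},{"linear":[-0.97,0.02,0.1],"roll":0.53}]'

```text
time: 2.6
eef_pos: [0.5712, -0.1084, 0.1632]
eef_rot: [[0.14, 0.99, -0.001], [0.99, -0.14, 0.0], [0.0, -0.001, -1.0]]
ft_force: [0.4, -0.5, -0.2]
gripper_width: 0.7
grasp_force: 0.0
```

Request:
drive_tool --moves '[{"linear":[-0.97,0.02,0.1],"roll":0.53},{"linear":[-0.97,0.02,0.1],"roll":0.53},{"linear":[-0.97,0.02,0.1],"roll":0.53},{"linear":[-0.97,0.02,0.1],"roll":0.53},{"linear":[-0.97,0.02,0.1],"roll":0.53}]'

```text
time: 3.02
eef_pos: [0.5466, -0.2269, 0.1507]
eef_rot: [[0.345, 0.939, -0.001], [0.939, -0.345, 0.0], [0.0, -0.001, -1.0]]
ft_force: [-0.4, 0.4, 0.2]
gripper_width: 0.703
grasp_force: 0.0
```

```bash
cat > wp.py <<'E'
from m2 import *
def wpts(d,s):
    """world points from wrist depth"""
    K=d['K'];h,w=d['z_map'].shape;u,v=np.meshgrid(np.arange(w),np.arange(h))
    n=cv2.undistortPoints(np.stack([u,v],-1).reshape(-1,1,2).astype(float),K,np.array([d['k1'],0,0,0.])).reshape(h,w,2)
    z=d['z_map'];c=np.dstack([n*z[...,None],z]);M=np.array(d['mount'])
    t=c@M[:3,:3].T+M[:3,3]
    return t@np.array(s['eef_rot']).T+np.array(s['eef_pos'])
def togo(s,tx,ty,yaw):
    """tool-axis move in units to world target"""
    R=np.array(s['eef_rot']);p=np.array(s['eef_pos']);y=np.degrees(np.arctan2(R[1,0],R[0,0]))
    d=R.T@np.array([tx-p[0],ty-p[1],0])
    print('yaw',y,'roll units',np.radians((y-yaw+180)%360-180)/.08,'lin units',d/.025,'pos',p)
E
python3 - <<'E'
from wp import *
s=arm.sense();print(s['time'],np.round(s['joint_pos'],3),s['ft_force'],s['moment'])
togo(s,.5388,-.2337,70.55)
d=snap('wrist','w1.png');P=wpts(d,s)
m=(d['z_map']>0)&(P[...,2]>.045)&(P[...,2]<.062)&(P[...,0]>.56)&(P[...,0]<.65)&(P[...,1]>-.12)&(P[...,1]<-.03)
if m.sum():print('post',m.sum(),P[m].mean(0),P[m].min(0),P[m].max(0))
import m2
m2.pts=lambda d:wpts(d,s)
try:
  c,u,L=bar(d);print('bar wrist',c,np.degrees(np.arctan2(u[1],u[0])),L)
except Exception as e:print(e)
E
```

```text
3.0167 [-0.591  0.536  1.405  0.     1.201 -0.239] [-0.36242569  0.41357265  0.21975232] [-0.0275315   0.058787    0.03244228]
yaw 69.82710856390283 roll units -0.15771044617957286 lin units [-3.62546692e-01 -2.00987508e-01  8.16086812e-05] pos [ 0.5466421  -0.22692512  0.15067158]
post 88 [ 0.60121265 -0.07852945  0.05028545] [ 0.59583095 -0.08072821  0.04506333] [ 0.60864242 -0.07411242  0.05526976]
bar wrist [ 0.55352521 -0.19565374] -108.91611851368297 0.20316951840299302
```

View pics/w1.png

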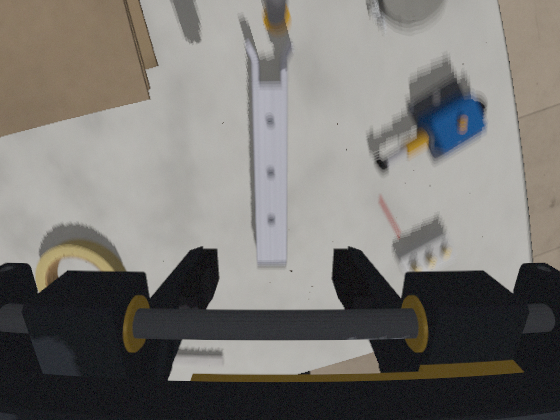

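The wrist view shows the bar straight ahead between the fingers, (257–288, 60–265), with the post above it at (278,10). The path down is clear.

Request:
drive_tool --moves '[{"linear":[-0.1,-0.05,0.8],"roll":-0.07},{"linear":[-0.1,-0.05,0.8],"roll":-0.07},{"linear":[-0.1,-0.05,0.8],"roll":-0.07},{"linear":[-0.055,-0.02,0.8],"roll":0},{"linear":[0,0,0.8],"roll":0}]'

```text
time: 3.48
eef_pos: [0.5398, -0.2328, 0.05]
eef_rot: [[0.327, 0.945, -0.001], [0.945, -0.327, 0.0], [0.0, -0.001, -1.0]]
ft_force: [-0.2, 0.3, -0.3]
gripper_width: 0.701
grasp_force: 0.0
```

Request:
drive_tool --moves '[{"linear":[0,0,0.6],"roll":0},{"linear":[0,0,0.6],"roll":0},{"linear":[0,0,0.4],"roll":0},{"linear":[0,0,0.23],"roll":0},{"linear":[0,0,0],"roll":0}]'

```text
time: 3.9
eef_pos: [0.5397, -0.2324, 0.0044]
eef_rot: [[0.327, 0.945, -0.002], [0.945, -0.327, 0.001], [0.001, -0.002, -1.0]]
ft_force: [-0.1, -0.3, 0.2]
gripper_width: 0.697
grasp_force: 0.0
```

Request:
drive_tool --moves '[{"linear":[0,0,0],"roll":0},{"linear":[0,0,0],"roll":0},{"linear":[0,0,0],"roll":0},{"linear":[0,0,0],"roll":0},{"linear":[0,0,0],"roll":0}]' --hand 0.25 --squeeze 15

```text
time: 4.32
eef_pos: [0.5403, -0.2329, 0.0059]
eef_rot: [[0.327, 0.945, 0.001], [0.945, -0.327, -0.0], [-0.0, 0.001, -1.0]]
ft_force: [-0.5, -0.7, 0.1]
gripper_width: 0.345
grasp_force: 0.9
```

Request:
drive_tool --moves '[{"linear":[0,0,0],"roll":0},{"linear":[0,0,0],"roll":0},{"linear":[0,0,0],"roll":0},{"linear":[0,0,0],"roll":0},{"linear":[0,0,0],"roll":0}]'

```text
time: 4.73
eef_pos: [0.5403, -0.2329, 0.0059]
eef_rot: [[0.327, 0.945, 0.0], [0.945, -0.327, -0.0], [-0.0, 0.0, -1.0]]
ft_force: [-0.7, 1.0, 6.5]
gripper_width: 0.34
grasp_force: 15.0
```

```bash
cat > look.py <<'E'
from wp import *
import m2,sys
def rep(post=np.array([.602,-.072])):
    s=arm.sense();p=np.array(s['eef_pos']);R=np.array(s['eef_rot']);y=np.arctan2(R[1,0],R[0,0])
    print('t',s['time'],'pos',p.round(4),'yaw',np.degrees(y).round(2),'F',np.round(s['ft_force'],2),'M',np.round(s['moment'],3),'w',s['gripper_width'],'g',s['grasp_force'])
    return s
if __name__=='__main__':
    s=rep()
    print('F tool',np.round(np.array(s['eef_rot']).T@np.array(s['ft_force']),2))
    for n in ('top','side'):
        d=snap(n,n+sys.argv[1]+'.png');m2.pts=pts
        P=pts(d);m=(d['z_map']>0)&(abs(P[...,2]-.0545)<.006)&(abs(P[...,0]-.602)<.015)&(abs(P[...,1]+.071)<.015)
        print(n,'post',P[m].mean(0).round(4) if m.sum() else None)
        try:
            c,u,L=m2.bar(d,box=(.46,.66,-.32,-.04));g=np.array([.602,-.071])-(c-.083*u);print(n,c.round(4),np.degrees(np.arctan2(u[1],u[0])).round(2),L.round(4),'along',g@u,'perp(+v)',u[0]*g[1]-u[1]*g[0])
        except Exception as e:print(n,e)
E
python3 look.py 2
```

```text
t 4.7333 pos [ 0.5403 -0.2329  0.0059] yaw 70.91 F [-0.66  1.01  6.5 ] M [ 0.076  0.285 -0.02 ] w 0.34012586888725005 g 14.998096476774663
F tool [ 0.74 -0.96 -6.5 ]
top post [ 0.6022 -0.0718  0.0548]
top zero-size array to reduction operation maximum which has no identity
side post [ 0.6023 -0.0701  0.0538]
side [ 0.5534 -0.194 ] -108.55 0.2 along -0.049096416652272934 perp(+v) 0.006987939992864907
```

Request:
drive_tool --moves '[{"linear":[0.2,0.1,0],"roll":0},{"linear":[0.25,0.116,0],"roll":0},{"linear":[0.25,0,0],"roll":0},{"linear":[0.25,0,0],"roll":0},{"linear":[0.15,0,0],"roll":0}]'

```text
time: 5.25
eef_pos: [0.5548, -0.2084, 0.0059]
eef_rot: [[0.327, 0.945, 0.001], [0.945, -0.327, -0.001], [-0.001, 0.001, -1.0]]
ft_force: [-1.6, -5.0, 5.5]
gripper_width: 0.34
grasp_force: 15.0
```

Request:
drive_tool --moves '[{"linear":[0.1,0,0],"roll":0},{"linear":[0.1,0,0],"roll":0},{"linear":[0.1,0,0],"roll":0},{"linear":[0.05,0,0],"roll":0},{"linear":[0,0,0],"roll":0}]'

```text
time: 5.67
eef_pos: [0.5576, -0.2002, 0.0059]
eef_rot: [[0.327, 0.945, 0.001], [0.945, -0.327, -0.001], [-0.001, 0.001, -1.0]]
ft_force: [-0.2, -3.6, 5.5]
gripper_width: 0.338
grasp_force: 15.0
```

```bash
python3 look.py 3 ; python3 - <<'E'
import cv2
a=cv2.imread('pics/side3.png')[170:310,230:390];b=cv2.imread('pics/top3.png')[190:280,210:310]
cv2.imwrite('pics/c3.png',cv2.hconcat([cv2.resize(a,(480,420),interpolation=2),cv2.resize(b,(467,420),interpolation=2)])[:, :800])
E
```

```text
t 5.6667 pos [ 0.5576 -0.2002  0.0059] yaw 70.93 F [-0.24 -3.56  5.54] M [-0.448  0.253  0.026] w 0.33806262698755796 g 14.997484713094309
F tool [-3.45  0.95 -5.54]
top post [ 0.6023 -0.0718  0.054 ]
top zero-size array to reduction operation maximum which has no identity
side post [ 0.6021 -0.0703  0.0538]
side [ 0.5719 -0.1569] -109.52 0.1955 along -0.008055545896916656 perp(+v) -0.0003341805282681227
```

View pics/c3.png

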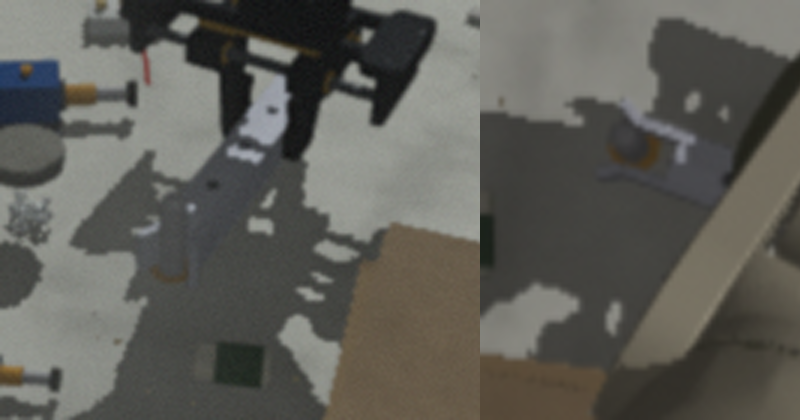

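Post sits in the fork's mouth (right half of the picture, about (632,145)), centred and about 14 mm short of seated.

Request:
drive_tool --moves '[{"linear":[0.1,0,0],"roll":0},{"linear":[0.1,0,0],"roll":0},{"linear":[0.1,0,0],"roll":0},{"linear":[0.05,0,0],"roll":0},{"linear":[0.05,0,0],"roll":0}]'

```text
time: 6.18
eef_pos: [0.5608, -0.191, 0.0059]
eef_rot: [[0.327, 0.945, 0.001], [0.945, -0.327, -0.001], [-0.001, 0.001, -1.0]]
ft_force: [-1.3, -4.4, 5.5]
gripper_width: 0.338
grasp_force: 15.0
```

Request:
drive_tool --moves '[{"linear":[0.02,0,0],"roll":0},{"linear":[0.02,0,0],"roll":0},{"linear":[0.02,0,0],"roll":0},{"linear":[0.02,0,0],"roll":0},{"linear":[0.0,0,0],"roll":0}]'

```text
time: 6.6
eef_pos: [0.5615, -0.1892, 0.0059]
eef_rot: [[0.327, 0.945, 0.001], [0.945, -0.327, -0.001], [-0.001, 0.001, -1.0]]
ft_force: [-0.8, -4.6, 4.9]
gripper_width: 0.342
grasp_force: 15.0
```

```bash
python3 -c "
from look import *
s=rep();print(np.array(s['eef_rot']).T@s['ft_force'])"
```

```text
t 6.6 pos [ 0.5615 -0.1892  0.0059] yaw 70.93 F [-0.81 -4.65  4.85] M [-0.735  0.395 -0.015] w 0.34219915342533747 g 14.998243181034923
[-4.66164809  0.75900153 -4.8495955 ]
```

Request:
drive_tool --moves '[{"linear":[0.01,0,0],"roll":0},{"linear":[0.01,0,0],"roll":0},{"linear":[0.01,0,0],"roll":0},{"linear":[0.01,0,0],"roll":0},{"linear":[0.01,0,0],"roll":0}]'

```text
time: 7.02
eef_pos: [0.5618, -0.1881, 0.0059]
eef_rot: [[0.327, 0.945, 0.001], [0.945, -0.327, -0.001], [-0.001, 0.001, -1.0]]
ft_force: [-1.9, -4.6, 4.5]
gripper_width: 0.341
grasp_force: 15.0
```

Request:
drive_tool --moves '[{"linear":[0.01,0,0],"roll":0},{"linear":[0.01,0,0],"roll":0},{"linear":[0.01,0,0],"roll":0},{"linear":[0.01,0,0],"roll":0},{"linear":[0.01,0,0],"roll":0}]'

```text
time: 7.43
eef_pos: [0.5622, -0.1872, 0.0059]
eef_rot: [[0.327, 0.945, 0.001], [0.945, -0.327, -0.002], [-0.001, 0.001, -1.0]]
ft_force: [-2.5, -8.5, 5.4]
gripper_width: 0.339
grasp_force: 15.0
```

Request:
drive_tool --moves '[{"linear":[0.01,0,0],"roll":0},{"linear":[0.01,0,0],"roll":0},{"linear":[0,0,0],"roll":0},{"linear":[0,0,0],"roll":0},{"linear":[0,0,0],"roll":0}]'

```text
time: 7.85
eef_pos: [0.5622, -0.1872, 0.0059]
eef_rot: [[0.327, 0.945, 0.001], [0.945, -0.327, -0.002], [-0.002, 0.001, -1.0]]
ft_force: [-3.9, -9.0, 4.6]
gripper_width: 0.341
grasp_force: 15.0
```

```bash
python3 look.py 4; python3 - <<'E'
import cv2
a=cv2.imread('pics/side4.png')[170:310,230:390];b=cv2.imread('pics/top4.png')[190:280,210:310]
cv2.imwrite('pics/c4.png',cv2.hconcat([cv2.resize(a,(480,420),interpolation=2),cv2.resize(b,(467,420),interpolation=2)])[:, :800])
E
```

```text
t 7.85 pos [ 0.5622 -0.1872  0.0059] yaw 70.92 F [-3.91 -9.    4.58] M [-1.383  0.663 -0.013] w 0.34110798248364876 g 14.99801252153702
F tool [-9.8  -0.75 -4.56]
top post [ 0.6023 -0.0716  0.0546]
top zero-size array to reduction operation maximum which has no identity
side post [ 0.6019 -0.0704  0.0537]
side [ 0.5775 -0.1401] -107.4 0.1925 along 0.009753905804636686 perp(+v) 0.002747335649644368
```

View pics/c4.png

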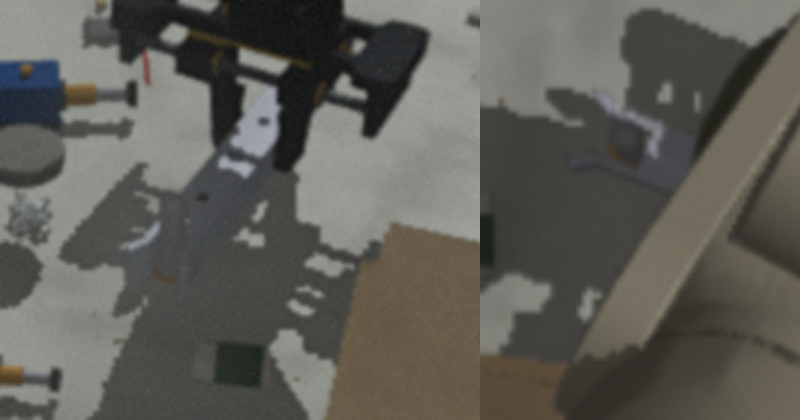

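The tool stopped advancing and the push force rose, with the post at the slot's bottom (right half, about (625,140)). The bar is seated, so I start the swing.

Request:
drive_tool --moves '[{"linear":[0.001,0.118,0],"roll":-0.3},{"linear":[0.001,0.118,0],"roll":-0.3},{"linear":[0.002,0.118,0],"roll":-0.3},{"linear":[0.001,0.118,0],"roll":-0.3},{"linear":[0.002,0.118,0],"roll":-0.3}]'

```text
time: 8.37
eef_pos: [0.5758, -0.1911, 0.0059]
eef_rot: [[0.211, 0.978, -0.001], [0.978, -0.211, -0.002], [-0.002, -0.001, -1.0]]
ft_force: [-7.8, -8.1, 7.5]
gripper_width: 0.34
grasp_force: 15.0
```

```bash
cat > r.py <<'E'
from look import *
s=rep();R=np.array(s['eef_rot']);F=R.T@np.array(s['ft_force']);M=R.T@np.array(s['moment'])
w=R.T@(np.array([.6022,-.0713,0])-np.array(s['eef_pos']))
print('Ftool',F.round(2),'Mtool',M.round(3),'post in tool mm',(w*1000).round(2),'swing left to line',np.radians(102.7)-np.arctan2(R[1,0],R[0,0]))
E
python3 r.py
```

```text
t 8.3667 pos [ 0.5758 -0.1911  0.0059] yaw 77.85 F [-7.76 -8.13  7.51] M [-1.417  1.281 -0.114] w 0.3398576775620701 g 15.004345601191744
Ftool [-9.6  -5.88 -7.49] Mtool [ 0.954 -1.655  0.113] post in tool mm [122.73   0.61   5.64] swing left to line 0.43376455414301507
```

Request:
drive_tool --moves '[{"linear":[0.001,0.12,-0.002],"roll":-0.3},{"linear":[0.002,0.12,-0.002],"roll":-0.3},{"linear":[0.001,0.12,0],"roll":-0.3},{"linear":[0.002,0.118,0],"roll":-0.3},{"linear":[0.001,0.118,0],"roll":-0.3}]'

```text
time: 8.78
eef_pos: [0.5905, -0.1936, 0.0059]
eef_rot: [[0.092, 0.996, -0.001], [0.996, -0.092, -0.002], [-0.002, -0.001, -1.0]]
ft_force: [-7.3, -9.6, 5.5]
gripper_width: 0.339
grasp_force: 15.0
```

```bash
python3 r.py
```

```text
t 8.7833 pos [ 0.5905 -0.1936  0.0059] yaw 84.75 F [-7.28 -9.62  5.51] M [-1.469  1.117  0.029] w 0.3393619213592206 g 14.990189558593556
Ftool [-10.25  -6.37  -5.48] Mtool [ 0.977 -1.565 -0.03 ] post in tool mm [122.85   0.47   5.61] swing left to line 0.3133421353833188
```

Request:
drive_tool --moves '[{"linear":[0.001,0.118,-0.002],"roll":-0.3},{"linear":[0,0.118,-0.002],"roll":-0.3},{"linear":[0.001,0.118,0],"roll":-0.3},{"linear":[0,0.118,0],"roll":-0.3},{"linear":[0,0.118,0],"roll":-0.3}]'

```text
time: 9.2
eef_pos: [0.6052, -0.1942, 0.0059]
eef_rot: [[-0.028, 1.0, -0.001], [1.0, 0.028, -0.002], [-0.002, -0.001, -1.0]]
ft_force: [-6.7, -8.7, 6.3]
gripper_width: 0.339
grasp_force: 15.0
```

```bash
python3 r.py
```

```text
t 9.2 pos [ 0.6052 -0.1942  0.0059] yaw 91.63 F [-6.7  -8.67  6.29] M [-1.449  1.08   0.131] w 0.33910389017632026 g 14.995782968471758
Ftool [-8.49 -6.96 -6.26] Mtool [ 1.121 -1.418 -0.132] post in tool mm [122.93   0.46   5.63] swing left to line 0.19320443853306868
```

Request:
drive_tool --moves '[{"linear":[0,0.079,-0.002],"roll":-0.2},{"linear":[0.001,0.079,-0.002],"roll":-0.2},{"linear":[0,0.079,0],"roll":-0.2},{"linear":[0,0.079,0],"roll":-0.2},{"linear":[0,0.079,0],"roll":-0.2}]'

```text
time: 9.62
eef_pos: [0.615, -0.1936, 0.0059]
eef_rot: [[-0.108, 0.994, -0.001], [0.994, 0.108, -0.002], [-0.002, -0.001, -1.0]]
ft_force: [-5.8, -9.0, 5.6]
gripper_width: 0.339
grasp_force: 15.0
```

```bash
python3 r.py; python3 - <<'E'
from wp import *
d=snap('side','s5.png');d2=snap('top','t5.png')
a=d['frame'][150:290,200:360];b=d2['frame'][140:270,220:370]
c=np.hstack([cv2.resize(a,(440,385)),cv2.resize(b,(360,385))]);cv2.imwrite('pics/c5.png',np.clip(c*1.5,0,255)[:,:,::-1])
E
```

```text
t 9.6167 pos [ 0.615  -0.1936  0.0059] yaw 96.2 F [-5.84 -8.99  5.59] M [-1.497  0.96   0.259] w 0.33871266269873535 g 15.005133351660334
Ftool [-8.32 -6.78 -5.56] Mtool [ 1.116 -1.385 -0.259] post in tool mm [123.01   0.45   5.62] swing left to line 0.11346822856695615[ WARN:0@2.212] global loadsave.cpp:1063 imwrite_ Unsupported depth image for selected encoder is fallbacked to CV_8U.
```

View pics/c5.png

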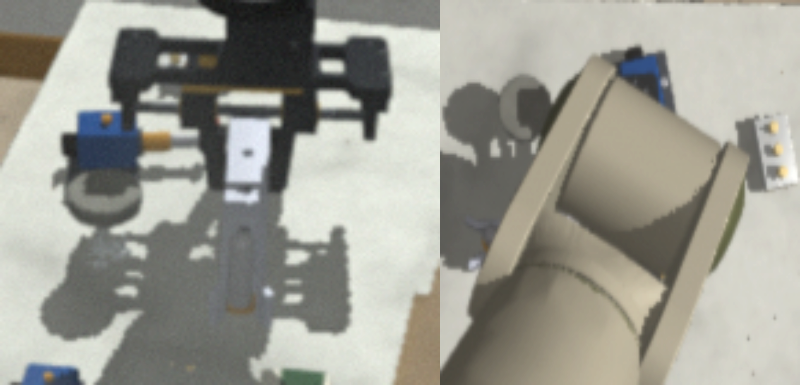

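The fork is on the post and the plunger tip at (200,142) is still short of the bar. I creep on.

Request:
drive_tool --moves '[{"linear":[0,0.04,-0.002],"roll":-0.1},{"linear":[0,0.04,-0.002],"roll":-0.1},{"linear":[0.001,0.04,-0.002],"roll":-0.1},{"linear":[0,0.04,0],"roll":-0.1},{"linear":[0,0.04,0],"roll":-0.1}]'

```text
time: 10.13
eef_pos: [0.6201, -0.193, 0.0059]
eef_rot: [[-0.147, 0.989, -0.001], [0.989, 0.147, -0.002], [-0.002, -0.001, -1.0]]
ft_force: [-5.4, -9.1, 2.5]
gripper_width: 0.338
grasp_force: 15.0
```

```bash
echo "print('tau',.123*-F[1]+M[2],'angle',np.arctan2(R[1,0],R[0,0]))" >> r.py; python3 r.py
```

```text
t 10.1333 pos [ 0.6201 -0.193   0.0059] yaw 98.47 F [-5.41 -9.13  2.49] M [-1.544  0.75   0.251] w 0.33793190484136193 g 15.019810986123048
Ftool [-8.24 -6.7  -2.47] Mtool [ 0.968 -1.417 -0.251] post in tool mm [122.97   0.27   5.63] swing left to line 0.07380850773807768
tau 0.5727116275583171 angle 1.7186446340600987
```

Request:
drive_tool --moves '[{"linear":[0,0.02,0],"roll":-0.05},{"linear":[0,0.02,0],"roll":-0.05},{"linear":[0,0.02,0],"roll":-0.05},{"linear":[0,0.02,0],"roll":-0.05},{"linear":[0,0.02,0],"roll":-0.05}]'

```text
time: 10.55
eef_pos: [0.6225, -0.1926, 0.0059]
eef_rot: [[-0.167, 0.986, -0.001], [0.986, 0.167, -0.002], [-0.002, -0.001, -1.0]]
ft_force: [-5.1, -9.1, 3.3]
gripper_width: 0.339
grasp_force: 15.0
```

```bash
python3 r.py
```

```text
t 10.55 pos [ 0.6225 -0.1926  0.0059] yaw 99.61 F [-5.1  -9.09  3.28] M [-1.513  0.81   0.33 ] w 0.33858603859917036 g 15.024690488353372
Ftool [-8.11 -6.55 -3.26] Mtool [ 1.05  -1.357 -0.331] post in tool mm [122.98   0.26   5.62] swing left to line 0.053954053184734896
tau 0.475249111321615 angle 1.7384990886134415
```

Request:
drive_tool --moves '[{"linear":[0,0.02,0],"roll":-0.05},{"linear":[0,0.02,0],"roll":-0.05},{"linear":[0,0.01,0],"roll":-0.025},{"linear":[0,0.01,0],"roll":-0.025},{"linear":[0,0,0],"roll":0}]'

```text
time: 10.97
eef_pos: [0.624, -0.1923, 0.0059]
eef_rot: [[-0.179, 0.984, -0.001], [0.984, 0.179, -0.002], [-0.002, -0.001, -1.0]]
ft_force: [-5.3, -9.0, 2.6]
gripper_width: 0.339
grasp_force: 15.0
```

```bash
python3 r.py
```

```text
t 10.9667 pos [ 0.624  -0.1923  0.0059] yaw 100.29 F [-5.33 -9.01  2.6 ] M [-1.477  0.683  0.342] w 0.3385287474019761 g 15.031674545025453
Ftool [-7.92 -6.86 -2.58] Mtool [ 0.935 -1.332 -0.342] post in tool mm [122.99   0.21   5.61] swing left to line 0.041979011122423415
tau 0.501687087417396 angle 1.750474130675753
```

Request:
drive_tool --moves '[{"linear":[0,0.01,0],"roll":-0.025},{"linear":[0,0.01,0],"roll":-0.025},{"linear":[0,0.01,0],"roll":-0.025},{"linear":[0,0.01,0],"roll":-0.025},{"linear":[0,0,0],"roll":0}]'

```text
time: 11.38
eef_pos: [0.6249, -0.1922, 0.0059]
eef_rot: [[-0.187, 0.982, -0.001], [0.982, 0.187, -0.002], [-0.002, -0.001, -1.0]]
ft_force: [-4.0, -9.3, 2.5]
gripper_width: 0.339
grasp_force: 15.0
```

```bash
python3 r.py
```

```text
t 11.3833 pos [ 0.6249 -0.1922  0.0059] yaw 100.75 F [-4.03 -9.27  2.47] M [-1.482  0.69   0.343] w 0.3391600260504025 g 15.033747400157154
Ftool [-8.36 -5.7  -2.44] Mtool [ 0.954 -1.327 -0.343] post in tool mm [122.99   0.2    5.62] swing left to line 0.034010702591717124
tau 0.3570899305014211 angle 1.7584424392064593
```

Request:
drive_tool --moves '[{"linear":[0,0.01,0],"roll":-0.025},{"linear":[0,0.01,0],"roll":-0.025},{"linear":[0,0.01,0],"roll":-0.025},{"linear":[0,0,0],"roll":0},{"linear":[0,0,0],"roll":0}]'

```text
time: 11.8
eef_pos: [0.6257, -0.1921, 0.0059]
eef_rot: [[-0.192, 0.981, -0.001], [0.981, 0.192, -0.002], [-0.002, -0.001, -1.0]]
ft_force: [-4.0, -9.6, 3.3]
gripper_width: 0.335
grasp_force: 15.0
```

```bash
python3 r.py
```

```text
t 11.8 pos [ 0.6257 -0.1921  0.0059] yaw 101.09 F [-3.98 -9.62  3.31] M [-1.529  0.751  0.335] w 0.3353628796354016 g 15.03717906307429
Ftool [-8.68 -5.76 -3.29] Mtool [ 1.03  -1.357 -0.335] post in tool mm [123.03   0.19   5.62] swing left to line 0.028072932167171993
tau 0.3735753833609857 angle 1.7643802096310044
```

Request:
drive_tool --moves '[{"linear":[0,0.01,0],"roll":-0.025},{"linear":[0,0.01,0],"roll":-0.025},{"linear":[0,0.01,0],"roll":-0.025},{"linear":[0,0,0],"roll":0},{"linear":[0,0,0],"roll":0}]'

```text
time: 12.22
eef_pos: [0.6263, -0.1919, 0.0059]
eef_rot: [[-0.198, 0.98, -0.001], [0.98, 0.198, -0.002], [-0.002, -0.002, -1.0]]
ft_force: [-4.9, -10.0, 3.5]
gripper_width: 0.34
grasp_force: 15.0
```

```bash
python3 r.py
```

```text
t 12.2167 pos [ 0.6263 -0.1919  0.0059] yaw 101.43 F [-4.89 -9.98  3.47] M [-1.482  0.855  0.328] w 0.3398622542743118 g 15.02713183988817
Ftool [-8.82 -6.78 -3.44] Mtool [ 1.131 -1.283 -0.328] post in tool mm [123.02   0.3    5.65] swing left to line 0.02218158794076741
tau 0.5057132952497327 angle 1.770271553857409
```

Request:
drive_tool --moves '[{"linear":[0,0.01,0],"roll":-0.025},{"linear":[0,0.01,0],"roll":-0.025},{"linear":[0,0,0],"roll":0},{"linear":[0,0,0],"roll":0},{"linear":[0,0,0],"roll":0}]'

```text
time: 12.63
eef_pos: [0.6266, -0.1919, 0.0059]
eef_rot: [[-0.202, 0.979, -0.002], [0.979, 0.202, -0.002], [-0.002, -0.002, -1.0]]
ft_force: [-7.0, -9.5, 4.3]
gripper_width: 0.341
grasp_force: 15.0
```

```bash
python3 r.py
```

```text
t 12.6333 pos [ 0.6266 -0.1919  0.0059] yaw 101.65 F [-7.02 -9.51  4.27] M [-1.65   1.017  0.197] w 0.3408606150603024 g 15.011265517096035
Ftool [-7.91 -8.81 -4.23] Mtool [ 1.329 -1.412 -0.197] post in tool mm [123.     0.5    5.66] swing left to line 0.018393921659169754
tau 0.8863928992079962 angle 1.7740592201390066
```

Request:
drive_tool --moves '[{"linear":[0,0.01,0],"roll":-0.025},{"linear":[0,0.01,0],"roll":-0.025},{"linear":[0,0,0],"roll":0},{"linear":[0,0,0],"roll":0},{"linear":[0,0,0],"roll":0}]'

```text
time: 13.05
eef_pos: [0.6269, -0.1918, 0.0059]
eef_rot: [[-0.206, 0.979, -0.002], [0.979, 0.206, -0.002], [-0.002, -0.003, -1.0]]
ft_force: [-8.9, -9.2, 4.8]
gripper_width: 0.336
grasp_force: 15.0
```

```bash
python3 r.py
```

```text
t 13.05 pos [ 0.6269 -0.1918  0.0059] yaw 101.86 F [-8.88 -9.22  4.79] M [-1.607  1.305  0.133] w 0.335556984480951 g 15.001924368843902
Ftool [ -7.2  -10.6   -4.75] Mtool [ 1.607 -1.305 -0.132] post in tool mm [123.01   0.66   5.73] swing left to line 0.014601152498338488
tau 1.171850524710357 angle 1.777851989299838
```

Request:
drive_tool --moves '[{"linear":[0,0.01,0],"roll":-0.025},{"linear":[0,0.01,0],"roll":-0.025},{"linear":[0,0.01,0],"roll":-0.025},{"linear":[0,0,0],"roll":0},{"linear":[0,0,0],"roll":0}]'

```text
time: 13.47
eef_pos: [0.6272, -0.1917, 0.0059]
eef_rot: [[-0.211, 0.977, -0.003], [0.977, 0.211, -0.002], [-0.001, -0.004, -1.0]]
ft_force: [-10.9, -9.9, 6.2]
gripper_width: 0.338
grasp_force: 15.0
```

```bash
python3 r.py
```

```text
t 13.4667 pos [ 0.6272 -0.1917  0.0059] yaw 102.19 F [-10.9   -9.92   6.23] M [-1.685  1.596 -0.075] w 0.33790479884918234 g 15.002715899900068
Ftool [ -7.4  -12.77  -6.18] Mtool [ 1.916 -1.31   0.077] post in tool mm [122.98   0.99   5.74] swing left to line 0.00888767070357277
tau 1.6481597083123438 angle 1.7835654710946036
```

Request:
drive_tool --moves '[{"linear":[0,0.01,0],"roll":-0.025},{"linear":[0,0.01,0],"roll":-0.025},{"linear":[0,0,0],"roll":0},{"linear":[0,0,0],"roll":0},{"linear":[0,0,0],"roll":0}]'

```text
time: 13.88
eef_pos: [0.6274, -0.1917, 0.0059]
eef_rot: [[-0.215, 0.977, -0.004], [0.977, 0.215, -0.002], [-0.001, -0.004, -1.0]]
ft_force: [-12.4, -10.3, 6.9]
gripper_width: 0.336
grasp_force: 15.0
```

```bash
python3 r.py
```

```text
t 13.8833 pos [ 0.6274 -0.1917  0.0059] yaw 102.41 F [-12.44 -10.28   6.91] M [-1.649  1.932 -0.105] w 0.3360530391313251 g 15.000810822530184
Ftool [ -7.37 -14.39  -6.84] Mtool [ 2.241 -1.195  0.109] post in tool mm [122.97   1.27   5.73] swing left to line 0.005014795370685388
tau 1.8783978549412819 angle 1.787438346427491
```

Request:
drive_tool --moves '[{"linear":[0,0,0],"roll":0},{"linear":[0,0,0],"roll":0},{"linear":[0,0,0],"roll":0},{"linear":[0,0,0],"roll":0},{"linear":[0,0,0],"roll":0}]'

```text
time: 14.3
eef_pos: [0.6274, -0.1917, 0.0059]
eef_rot: [[-0.215, 0.977, -0.004], [0.977, 0.215, -0.002], [-0.001, -0.004, -1.0]]
ft_force: [-12.2, -11.2, 7.4]
gripper_width: 0.338
grasp_force: 15.0
```

Request:
drive_tool --moves '[{"linear":[0,0,0],"roll":0},{"linear":[0,0,0],"roll":0},{"linear":[0,0,0],"roll":0},{"linear":[0,0,0],"roll":0},{"linear":[0,0,0],"roll":0}]'

```text
time: 14.72
eef_pos: [0.6274, -0.1916, 0.0059]
eef_rot: [[-0.215, 0.977, -0.004], [0.977, 0.215, -0.002], [-0.001, -0.004, -1.0]]
ft_force: [-13.3, -9.2, 6.9]
gripper_width: 0.342
grasp_force: 15.0
```

```bash
python3 r.py
```

```text
t 14.7167 pos [ 0.6274 -0.1916  0.0059] yaw 102.41 F [-13.28  -9.2    6.9 ] M [-1.751  1.9   -0.087] w 0.34219644180041026 g 15.000762170820963
Ftool [ -6.14 -14.98  -6.83] Mtool [ 2.232 -1.301  0.09 ] post in tool mm [122.95   1.28   5.73] swing left to line 0.004998458618139967
tau 1.9324427234297796 angle 1.7874546831800364
```

Request:
drive_tool --moves '[{"linear":[0,-0.01,0],"roll":0.025},{"linear":[0,-0.01,0],"roll":0.025},{"linear":[0,-0.01,0],"roll":0.025},{"linear":[0,-0.01,0],"roll":0.025},{"linear":[0,0,0],"roll":0}]'

```text
time: 15.13
eef_pos: [0.6273, -0.1917, 0.0059]
eef_rot: [[-0.208, 0.978, -0.002], [0.978, 0.208, -0.002], [-0.002, -0.002, -1.0]]
ft_force: [-7.2, -10.2, 4.8]
gripper_width: 0.341
grasp_force: 15.0
```

```bash
python3 r.py
```

```text
t 15.1333 pos [ 0.6273 -0.1917  0.0059] yaw 102.0 F [ -7.18 -10.16   4.76] M [-1.5    1.095  0.342] w 0.34053995130628456 g 15.009992801496992
Ftool [-8.46 -9.15 -4.72] Mtool [ 1.383 -1.24  -0.341] post in tool mm [122.97   0.5    5.63] swing left to line 0.01228747201103464
tau 0.7840495129388882 angle 1.7801656697871417
```

Request:
drive_tool --moves '[{"linear":[0,-0.01,0],"roll":0.025},{"linear":[0,-0.01,0],"roll":0.025},{"linear":[0,-0.01,0],"roll":0.025},{"linear":[0,0,0],"roll":0},{"linear":[0,0,0],"roll":0}]'

```text
time: 15.55
eef_pos: [0.6269, -0.1917, 0.0059]
eef_rot: [[-0.202, 0.979, -0.001], [0.979, 0.202, -0.002], [-0.002, -0.002, -1.0]]
ft_force: [-4.7, -10.2, 2.7]
gripper_width: 0.339
grasp_force: 15.0
```

```bash
python3 r.py
```

```text
t 15.55 pos [ 0.6269 -0.1917  0.0059] yaw 101.67 F [ -4.72 -10.19   2.69] M [-1.519  0.807  0.368] w 0.3393083487784421 g 15.02981995465234
Ftool [-9.03 -6.69 -2.66] Mtool [ 1.097 -1.325 -0.369] post in tool mm [122.96   0.23   5.59] swing left to line 0.018011940868510656
tau 0.45463083029185564 angle 1.7744412009296657
```

Request:
drive_tool --moves '[{"linear":[0,-0.01,0],"roll":0.025},{"linear":[0,-0.01,0],"roll":0.025},{"linear":[0,-0.005,0],"roll":0.0125},{"linear":[0,0,0],"roll":0},{"linear":[0,0,0],"roll":0}]'

```text
time: 15.97
eef_pos: [0.6266, -0.1918, 0.0059]
eef_rot: [[-0.197, 0.98, -0.0], [0.98, 0.197, -0.002], [-0.002, -0.001, -1.0]]
ft_force: [-2.5, -9.2, 2.0]
gripper_width: 0.34
grasp_force: 15.0
```

```bash
python3 r.py
```

```text
t 15.9667 pos [ 0.6266 -0.1918  0.0059] yaw 101.38 F [-2.46 -9.24  2.01] M [-1.463  0.436  0.354] w 0.3399650991436177 g 15.049139494076371
Ftool [-8.57 -4.23 -1.99] Mtool [ 0.715 -1.348 -0.355] post in tool mm [ 1.2292e+02 -1.0000e-01  5.5900e+00] swing left to line 0.022999850708492975
tau 0.16589548749959437 angle 1.7694532910896834
```

Request:
drive_tool --moves '[{"linear":[-0.004,-0.01,0],"roll":0.025},{"linear":[-0.004,-0.003,0],"roll":0.01},{"linear":[-0.004,0,0],"roll":0},{"linear":[0,0,0],"roll":0},{"linear":[0,0,0],"roll":0}]'

```text
time: 16.38
eef_pos: [0.6264, -0.1918, 0.0059]
eef_rot: [[-0.195, 0.981, -0.0], [0.981, 0.195, -0.002], [-0.002, -0.0, -1.0]]
ft_force: [-2.2, -6.7, 2.7]
gripper_width: 0.338
grasp_force: 15.1
```

```bash
python3 r.py
```

```text
t 16.3833 pos [ 0.6264 -0.1918  0.0059] yaw 101.23 F [-2.24 -6.71  2.7 ] M [-1.147  0.373  0.399] w 0.33750915078809207 g 15.06386827211827
Ftool [-6.15 -3.51 -2.69] Mtool [ 0.588 -1.053 -0.4  ] post in tool mm [122.93  -0.28   5.63] swing left to line 0.025669395247750026
tau 0.03175355489767534 angle 1.7667837465504264
```

Request:
drive_tool --moves '[{"linear":[0,0,0],"roll":0},{"linear":[0,0,0],"roll":0},{"linear":[0,0,0],"roll":0},{"linear":[0,0,0],"roll":0},{"linear":[0,0,0],"roll":0}]' --squeeze 4

```text
time: 16.8
eef_pos: [0.6264, -0.1916, 0.0058]
eef_rot: [[-0.194, 0.981, -0.0], [0.981, 0.194, -0.001], [-0.001, -0.0, -1.0]]
ft_force: [-1.5, -6.0, 3.3]
gripper_width: 0.338
grasp_force: 4.0
```

```bash
python3 r.py
```

```text
t 16.8 pos [ 0.6264 -0.1916  0.0058] yaw 101.19 F [-1.49 -6.    3.26] M [-1.031  0.367  0.062] w 0.3382640408522731 g 4.008499199990183
Ftool [-5.6  -2.63 -3.26] Mtool [ 0.56  -0.941 -0.063] post in tool mm [122.67  -0.37   5.64] swing left to line 0.02634778458247866
tau 0.26075496639794793 angle 1.7661053572156977
```

Request:
drive_tool --moves '[{"linear":[0,0,0],"roll":0},{"linear":[0,0,0],"roll":0},{"linear":[0,0,0],"roll":0},{"linear":[0,0,0],"roll":0},{"linear":[0,0,0],"roll":0}]' --hand 0.5

```text
time: 17.22
eef_pos: [0.6265, -0.1907, 0.0058]
eef_rot: [[-0.194, 0.981, -0.0], [0.981, 0.194, 0.0], [0.0, -0.0, -1.0]]
ft_force: [-0.4, -0.6, -0.0]
gripper_width: 0.5
grasp_force: 0.0
```

```bash
python3 r.py
```

```text
t 17.2167 pos [ 0.6265 -0.1907  0.0058] yaw 101.18 F [-0.41 -0.61 -0.04] M [-0.077  0.118  0.026] w 0.49976119346269066 g 0.0
Ftool [-0.52 -0.52  0.04] Mtool [ 0.131 -0.053 -0.025] post in tool mm [121.81  -0.67   5.8 ] swing left to line 0.02644352373952774
tau 0.03817020884021605 angle 1.7660096180586486
```

Released cleanly. I raise the tool straight up, back off towards the robot and look.

Request:
drive_tool --moves '[{"linear":[0,0,-0.3],"roll":0},{"linear":[0,0,-0.6],"roll":0},{"linear":[0,0,-0.9],"roll":0},{"linear":[0,0,-1],"roll":0},{"linear":[0,0,-1],"roll":0}]'

```text
time: 17.63
eef_pos: [0.6264, -0.1909, 0.1025]
eef_rot: [[-0.194, 0.981, -0.0], [0.981, 0.194, 0.0], [0.0, -0.0, -1.0]]
ft_force: [0.6, 0.7, 0.2]
gripper_width: 0.496
grasp_force: 0.0
```

Request:
drive_tool --moves '[{"linear":[0,-0.6,-1],"roll":0},{"linear":[0,-0.9,-1],"roll":0},{"linear":[0,-1,-1],"roll":0},{"linear":[0,-1,0],"roll":0},{"linear":[0,-1,0],"roll":0}]'

```text
time: 18.05
eef_pos: [0.5155, -0.2131, 0.178]
eef_rot: [[-0.194, 0.981, 0.003], [0.981, 0.194, -0.002], [-0.003, 0.003, -1.0]]
ft_force: [0.3, 0.2, -0.3]
gripper_width: 0.497
grasp_force: 0.0
```

Request:
drive_tool --moves '[{"linear":[0,-1,0],"roll":0},{"linear":[0,-1,0],"roll":0},{"linear":[0,-1,0],"roll":0},{"linear":[0,-0.5,0],"roll":0},{"linear":[0,0,0],"roll":0}]'

```text
time: 18.47
eef_pos: [0.4287, -0.2301, 0.1767]
eef_rot: [[-0.192, 0.981, 0.0], [0.981, 0.192, -0.0], [-0.0, 0.0, -1.0]]
ft_force: [-0.4, -0.6, 0.6]
gripper_width: 0.502
grasp_force: 0.0
```

```bash
python3 look.py 6; python3 - <<'E'
import cv2
a=cv2.imread('pics/side6.png')[150:290,200:360];b=cv2.imread('pics/top6.png')[140:280,220:370]
cv2.imwrite('pics/c6.png',cv2.convertScaleAbs(cv2.hconcat([cv2.resize(a,(400,350),interpolation=2),cv2.resize(b,(400,350),interpolation=2)]),alpha=1.4))
E
```

```text
t 18.4667 pos [ 0.4287 -0.2301  0.1767] yaw 101.07 F [-0.4  -0.57  0.57] M [-0.043  0.006 -0.053] w 0.5021416031707477 g 0.0
F tool [-0.48 -0.51 -0.57]
top post [ 0.6022 -0.0717  0.0544]
top [ 0.6182 -0.1527] -77.77 0.2028 along -0.0002469443066308673 perp(+v) 0.0014287436334971776
side post [ 0.6019 -0.07    0.0538]
side [ 0.6187 -0.1564] -78.08 0.2047 along -0.004024280512869351 perp(+v) 0.0013231045544992797
```

View pics/c6.png

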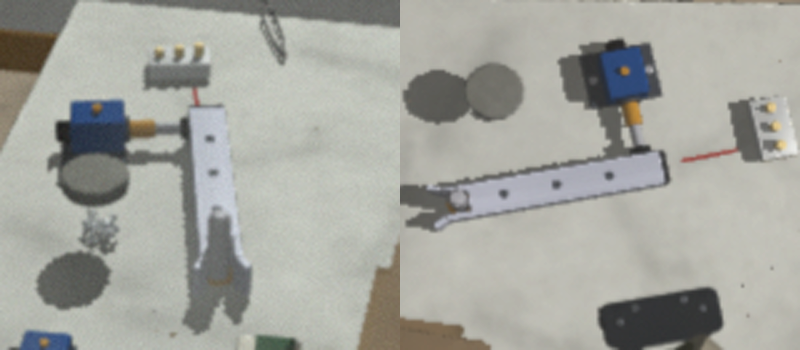

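The bar lies flat with the post at the slot's bottom (right half, (458,198)) and its side against the plunger tip (640,150). The bystanders have not moved.

```bash
python3 -c "
from plant import arm
print(arm.close_job())"
```

```text
the job is handed in; nothing more can be done
None
```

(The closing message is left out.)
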